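# Feed the drinks-can rack

### The arm

A 7-joint arm with a two-finger parallel gripper is mounted at the origin on a cart in front of the work surface, level with it; the furniture and walls round the work are solid. World frame = base frame: x ahead of the robot, y to its left, z up, the work surface at z = 0. Lengths are in m, angles in rad, forces in N, time in s.
With the tool pointing down it reaches from about 0.4 to 0.875 m from the base axis. Payload 19.3 kg.
Tool frame: the origin (TCP) lies on the mounting face of the last link; the fingertips stand 173 mm ahead of it and the grasp point (between the pads) lies 155 mm ahead of it; z points along the fingers, y is the line along which they close (so a half turn about z gives the same grasp; the last joint's range is limited). The gripper opens to 85 mm and grips with 20 to 120 N. Pads are 22 mm wide; open, the fingers measure 114 mm over their backs; the gripper's body (76 mm by 85 mm) begins 54 mm behind the grasp point. The pads swing forward as they close: fully open they stand 13 mm farther back than shut.
Start: joints at [-1.344, 0.521, -0.036, 1.599, 0.021, 1.021, -0.113], TCP at [0.183, 0.598, 0.405] pointing down, gripper open.
Joint ranges: [-2.91, 2.91], [-0.3, 2.13], [-1.5, 1.42], [0.17, 2.43], [-1.26, 4.41], [0.16, 1.93], [-2.52, 2.52]. Speed limits (rad/s): [1.89, 1.89, 2.39, 2.39, 3.01, 3.01, 3.01].

### API

Orientations are given as [roll, pitch, yaw] about the fixed x, y, z axes, in that order (R = Rz(yaw) Ry(pitch) Rx(roll)).
In Python, from workcell import bot, vision gives the robot as it stands.
- The arm moves only by the shell command python3 -m creep 'ROWS' [FORCE]. ROWS is JSON, a list that holds one entry, the list of rows, each a list of 7 numbers: the opening, from -1 (shut) to 1 (fully open), then the shift along the tool's x, y, z in cm, then the turn, a rotation vector about the tool's x, y, z in rad. In form: [[[grip, tx, ty, tz, rx, ry, rz], ...]]. A call has 1 to 12 rows; each row shifts and turns the commanded pose from where the row before left it, along the tool's axes as they then stand; what a row does not reach is not made up. A row lasts 1/8 s, in which the tool goes at most 62.5 mm and 10.7 degrees, less where a joint would pass 70% of its speed; a pose out of reach is approached as far as the arm can. A call with a gripper value outside its range is refused whole. The fingers move at their own pace and stop on an object; FORCE is the grip in N (left out, the last holds). Time passes only in rows, so rows that do not move let the fingers close. It gives the time, the measured TCP pose, the force, the opening and the grip force at its end, in the units of the state.
- bot.observe(): the state, without advancing time (a new reading comes with each control period).
- vision.grab_frame(name): name is "scene" or "top" or "wrist"; returns a dict with "image" (480x640x3 uint8, blue, green, red), "depth" (480x640 float32, m along the optical axis (not along the pixel's ray), 0 where there is no reading), "fovy" (degrees; the focal length in pixels is half the picture's height over the tangent of half this angle, whatever the lens; pixels are square), "cx", "cy" (the principal point, pixels), "k1" (the pictures are not rectified: a ray, as slopes to the right and down, at radius r is drawn at 1 + k1 r^2 times it, then the intrinsics apply), "cam_to_world" (4x4, takes a point from camera to world coordinates); the wrist camera has in their place "tool_from_camera" (4x4, takes a point from camera to tool coordinates, whose origin is the TCP and whose axes are the flange's). Camera axes: x right, y down, z forward; pixel columns grow to the right and rows downward; lengths in m; the calibration is good to about 2 mm. A picture is of the moment at which its call begins: read the wrist's pose just before it.
- bot.job_done(): hands the job in; it is judged then, once.
The state is a dict: "clock": time; "qpos": joint angles; "qd": joint speeds; "joint_efforts": joint torques, N m; "position": TCP position; "tool_rot": TCP orientation; "force": force on the tool from outside, world axes, zero at the start; "moment": the same for the moment, N m; "grip_width": finger opening in m; "finger_force": force on a finger pad.
Only numpy, scipy, OpenCV 4.12 (cv2) and the standard library are available. Lean on these libraries where they do the work, as an engineer would, in place of code of your own. Each camera call takes 0.05 s, during which the arm holds its last target. There are 200 camera calls.

### The job

The can rack has been wiped out and is empty below, with its stop bar still swung up. Swing the stop bar fully down across the outlet, then push the can that waits on the rack's upper shelf backwards over the lip, so that it drops into the chute behind and rolls down to rest level against the bar. Do not lift the can out or bring it round the front, and leave the spice jars standing on the rack's top board undisturbed.

Things in the scene. Friction and masses are not known exactly. Their poses are not given: they have to be found in the camera images.
- rack: Fixed two-tier rack of 6 mm steel wire for drinks cans, wooden board on top; 325 mm deep (x -160 to 165), 205 wide, 214 high. Origin under its middle on the worktop, z up; -x front (outlet, robot side), +x back. 181 mm inside width. Side frames 80 mm high for x -158 to -70, 165 mm for x -40 to 15, full height behind. Nothing stands above the outlet in front of x=-50.
- can: Tall white and yellow drinks can, 66 mm diameter, 168 long, smooth, about 0.5 kg. Origin at the middle of its bottom end, z along its axis to the lid. Lies across the upper shelf (along the rack's y) against the lip, its axis 15 mm in front of the lip, 158 mm up. Pushed 15 to 20 mm towards the rack's +x (2 to 5 N, at or below half height, or it wedges on the lip) it rolls over the lip and falls.
- can_middle (a point): Centre of the can, on its axis, 84 mm from either end.
- lip (a point): Top middle of the lip, a wire across the back end of the upper shelf, 3 mm proud of it (rack x=60, y=0, z=128 mm; axes as the rack's). The shelf (top 125 to 129 mm high) runs from its front rim at x=-46 to the lip, falling slightly backwards. Behind the lip an open shaft, x=63 to 145, leads down to the lower chute.
- board_edge (a point): Middle of the front lower edge of the wooden top board (rack x=18, y=0, z=206 mm; axes as the rack's). The board reaches back to x=165, y -102 to 102, top at z=214. It covers shaft, lip and nearly all of the can: the can's front is reached only by a tool that leans 25 to 40 degrees, wrist to the front, tips going some 18 mm in under this edge.
- chute_end (a point): Where the can's centre comes to rest at the foot of the lower chute against the stop bar (rack x=-102, y=0, z=51 mm; axes as the rack's). The chute, four wires, rises from 12 mm at its front end (x=-155) to 46 mm at x=128: a can rolls to the front by itself and, with the bar up, out onto the worktop.
- stop_bar (a joint): Angle of the stop bar: 0 = fully down, level across the outlet in the hook on the left (+y) side frame; 1.57 = upright. Straight steel bar, 8 mm diameter, 238 long, red sleeve (15 mm diameter) on its last 34 mm. It swings in the plane rack x=-139 about bar_pivot, free end coming down towards +y. Stiff hinge: stays where left, moves under 1 to 2 N near the end.
- bar_pivot (a point): Pivot of the stop bar on the right (-y) side frame, rack x=-139, y=-104, z=50 mm; its line is along the rack's x.
- bar_grip (a point): Middle of the red sleeve at the stop bar's free end, on the bar's axis, 221 mm from the pivot.
- jar_left: Spice jar with a golden lid, 42 mm diameter, 96 high, standing loose on the back half of the top board. Origin at the middle of its underside. Not to be moved.
- jar_right: The other spice jar on the top board, same size. Not to be moved.

How it is judged:
On the way, in this order (a step that is already met when the one before it is completed fails the run):
1. the stop bar is fully down across the outlet (value of joint stop_bar below 0.06 rad), for 0.2 s.
2. the can has gone over the lip and dropped into the lower chute, with the bar still down (z of can_middle in the frame of rack below 0.1 m and value of joint stop_bar below 0.06 rad), for 0.1 s.
At the end, for the whole second after the job is handed in: The stop bar is down (within 0.06 rad of level); the can lies at rest in the lower chute against it, its centre within 20 mm of chute_end in plan and 12 mm in height, its axis within 0.1 rad of the rack's y (value of joint stop_bar below 0.06 rad and horizontal distance between can_middle and chute_end below 0.02 m and z of can_middle in the frame of chute_end between -0.012 and 0.012 m and angle between the z axis of can and the y axis of rack, either way round below 0.1 rad and linear speed of can below 0.02 m/s); the robot touches nothing.
It fails at once if the can is lifted off the upper shelf (z of can_middle in the frame of rack above 0.185 m).
It fails at once if the can is brought round the front instead of over the lip (x of can_middle in the frame of rack below -0.05 m and z of can_middle in the frame of rack above 0.1 m).
It fails at once if a spice jar is shifted by more than 25 mm or tipped (distance of any of jar_left, jar_right from where it was at the start of the episode above 0.025 m or angle between any of jar_left, jar_right's own z axis and vertical above 0.3 rad).
It also fails if it takes over 45 s, if anything falls off the work surface, if the arm or the gripper's body presses on something with over 40 N, if the wrist force passes 120 N, or if a joint passes its speed limit or range.

## Working session

There is one attempt and no reset: what is moved stays moved. The work goes in short steps, Python scripts to look and compute and a shell command to move; the robot and the scene stay as the last step left them, time stands still between calls to the robot, and variables do not carry over. Pictures are saved under pics/ and viewed, at most 12 in all, crops included, and the job is handed in when it is done.

```bash
mkdir -p pics; ls; cat > h.py <<'E'
import numpy as np,cv2
from workcell import bot,vision
from scipy.spatial.transform import Rotation as R
def snap(name,f):
    s=bot.observe(); d=vision.grab_frame(name)
    if 'cam_to_world' not in d:
        T=np.eye(4);T[:3,:3]=R.from_euler('xyz',s['tool_rot']).as_matrix();T[:3,3]=s['position']
        d['cam_to_world']=T@np.array(d['tool_from_camera'])
    cv2.imwrite('pics/'+f+'.png',d['image']); np.save('pics/'+f+'.npy',d,allow_pickle=True); return d
def load(f): return np.load('pics/'+f+'.npy',allow_pickle=True).item()
def ray(d,u,v):
    f=240/np.tan(np.radians(d['fovy'])/2)
    K=np.array([[f,0,d['cx']],[0,f,d['cy']],[0,0,1]])
    return cv2.undistortPoints(np.array([[[u,v]]],float),K,np.array([d['k1'],0,0,0.]))[0,0]
def pt(d,u,v,z=None):
    a=ray(d,u,v); T=np.array(d['cam_to_world']); r=np.array([a[0],a[1],1])
    if z is not None:
        w=T[:3,:3]@r; return T[:3,3]+w*(z-T[2,3])/w[2]
    return T[:3,:3]@(r*d['depth'][int(v),int(u)])+T[:3,3]
def proj(d,p):
    T=np.linalg.inv(np.array(d['cam_to_world'])); c=T[:3,:3]@p+T[:3,3]; x=c[:2]/c[2]
    f=240/np.tan(np.radians(d['fovy'])/2); return x*(1+d['k1']*(x@x))*f+[d['cx'],d['cy']]
E
python3 -c "
from h import *
snap('scene','s0');snap('top','t0');s=bot.observe();print(s['position'],s['tool_rot'],s['clock'])"
```

```text
pics
[0.18278259 0.59754908 0.40419644] [-3.14063726e+00  1.08252241e-04  2.84483190e+00] 0.1
```

View pics/s0.png

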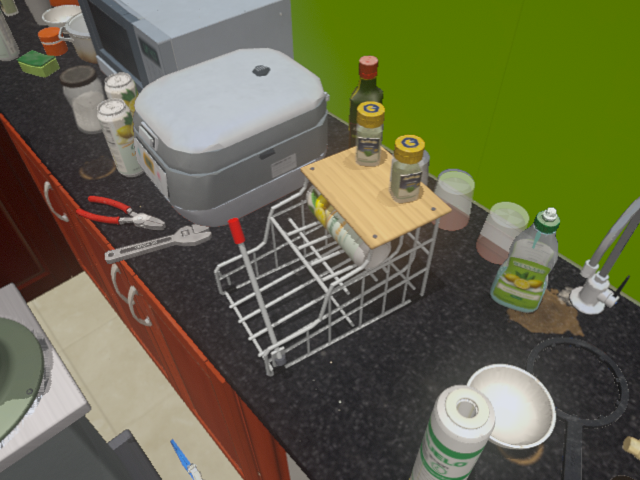

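View pics/t0.png

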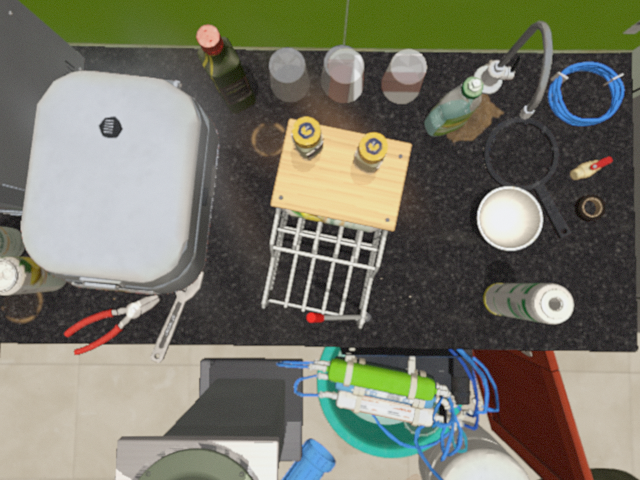

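The scene view shows the rack with the bar up (red sleeve at about (237,231), pivot about (275,355)) and the can under the board. The top view shows board corners near (289,121), (411,142), (391,228), (274,207) and the bar tip near (315,318). I'll enlarge both.

```bash
python3 -c "
from h import *
a=cv2.resize(load('t0')['image'][110:335,255:420],None,fx=2.6,fy=2.6,interpolation=2)
b=cv2.resize(load('s0')['image'][90:380,205:460],None,fx=2,fy=2,interpolation=2)
h=max(a.shape[0],b.shape[0])
cv2.imwrite('pics/c1.png',cv2.resize(load('t0')['image'][110:250,262:422],None,fx=4,fy=4,interpolation=2))
cv2.imwrite('pics/c2.png',b)
d=load('t0')
for u,v in [(289,121),(411,142),(391,228),(274,207),(315,318)]: print(u,v,pt(d,u,v).round(3),pt(d,u,v,.214).round(3))
d=load('s0')
for u,v in [(303,170),(450,211),(375,243),(237,231),(275,350)]: print(u,v,pt(d,u,v).round(3))
"
```

```text
289 121 [ 0.735 -0.186  0.215] [ 0.735 -0.186  0.214]
411 142 [ 0.758 -0.423  0.002] [ 0.703 -0.385  0.214]
391 228 [ 0.562 -0.354  0.214] [ 0.562 -0.354  0.214]
274 207 [ 0.618 -0.142  0.001] [ 0.593 -0.164  0.214]
315 318 [ 0.422 -0.234  0.266] [ 0.416 -0.233  0.214]
303 170 [ 0.597 -0.167  0.214]
450 211 [ 0.698 -0.386  0.211]
375 243 [ 0.567 -0.357  0.214]
237 231 [ 0.42  -0.24   0.254]
275 350 [ 0.401 -0.322  0.071]
```

View pics/c1.png

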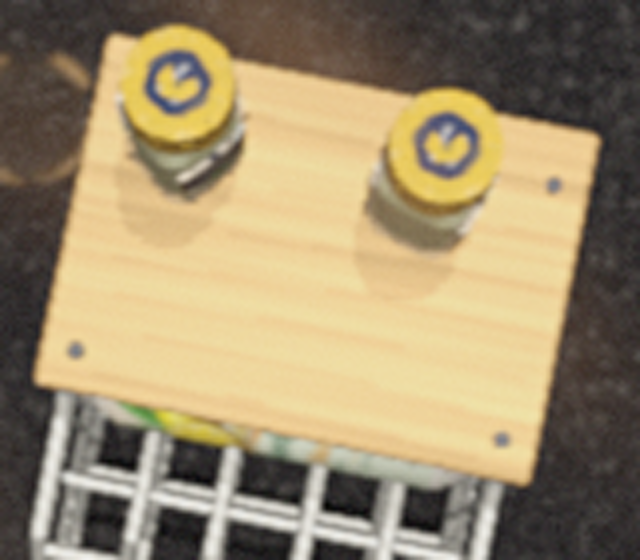

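View pics/c2.png

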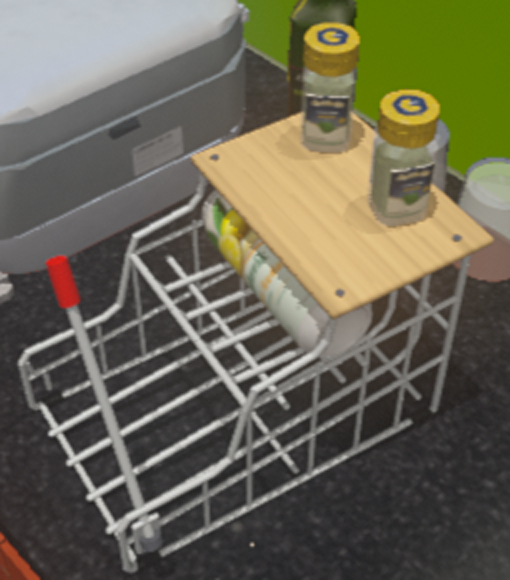

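Crop 1 puts the board corners (full top image) at (289,118.8), (412,143.3), (394.5,231), (270.8,206). Crop 2 shows the bar leaning, with the sleeve from (59,260) to (69,305). Next I'll fit the rack pose.

```bash
cat >> h.py <<'E'
def rackfit():
    d=load('t0'); B=np.array([[165,102],[165,-102],[18,-102],[18,102]])/1000
    uv=[(289,118.8),(412,143.3),(394.5,231),(270.8,206)]
    P=np.array([pt(d,u,v,.214)[:2] for u,v in uv])
    mB,mP=B.mean(0),P.mean(0); H=(B-mB).T@(P-mP); th=np.arctan2(H[0,1]-H[1,0],H[0,0]+H[1,1])
    r=np.array([[np.cos(th),-np.sin(th)],[np.sin(th),np.cos(th)]]); t=mP-r@mB
    return th,t,r,(P-(B@r.T+t))
def W(p):
    th,t,r,_=rackfit(); return np.r_[r@np.array(p[:2])+t,p[2]]
def RK(p):
    th,t,r,_=rackfit(); return np.r_[r.T@(np.array(p[:2])-t),p[2]]
E
python3 -c "
from h import *
print(rackfit())
s=load('s0')
for p in [(.018,.102,.214),(.165,-.102,.214),(.018,-.102,.214),(-.139,-.104,.05),(-.155,.1,.08)]: print(p,W(p).round(3),proj(s,W(p)).round(1))
for f,c in(('s0',(205,90,500,400)),('t0',(255,110,420,340))):
  d=load(f);im=d['image'].astype(int);m=(im[...,2]>150)&(im[...,1]<60)&(im[...,0]<60)
  m[:, :c[0]]=0;m[:,c[2]:]=0;m[:c[1]]=0;m[c[3]:]=0
  ys,xs=np.nonzero(m);print(f,len(xs),xs.mean(),ys.mean(),ys.min(),ys.max())
  P=np.array([pt(d,x,y) for x,y in zip(xs,ys)]);P=P[P[:,2]>.1];print(P.mean(0),RK(P.mean(0)),RK(np.median(P,0)))
q=s
b=np.array(bot.observe()['qpos']);print(b)
def u(x,y): return RK(pt(s,x,y))
# fit angle using both views
from scipy.optimize import least_squares
for a in np.arange(.9,1.6,.1):
  p=W((-.139,-.104+.221*np.cos(a),.05+.221*np.sin(a)));print(round(a,2),p.round(3),proj(s,p).round(1),proj(load('t0'),p).round(1))
"
```

```text
(np.float64(-0.18605205964627844), array([ 0.55793464, -0.25596298]), array([[ 0.98274218,  0.18498054],
       [-0.18498054,  0.98274218]]), array([[-4.74945502e-04,  3.13602861e-04],
       [-3.89016319e-04, -3.24642338e-04],
       [ 4.51073262e-04, -1.04916996e-05],
       [ 4.12888559e-04,  2.15311765e-05]]))
(0.018, 0.102, 0.214) [ 0.594 -0.159  0.214] [298.9 168.3]
(0.165, -0.102, 0.214) [ 0.701 -0.387  0.214] [452.4 208.7]
(0.018, -0.102, 0.214) [ 0.557 -0.36   0.214] [371.4 247.9]
(-0.139, -0.104, 0.05) [ 0.402 -0.332  0.05 ] [281.1 361.6]
(-0.155, 0.1, 0.08) [ 0.424 -0.129  0.08 ] [214.4 265.5]
s0 240 235.89583333333334 230.325 218 243
[ 0.41727123 -0.24174626  0.25808718] [-0.14086569 -0.01204863  0.25808718] [-0.14000657 -0.0083811   0.25467009]
t0 133 314.0451127819549 317.43609022556393 312 322
[ 0.4219315  -0.23283896  0.25900491] [-0.13793352 -0.00243299  0.25900491] [-0.13799646 -0.00218309  0.26247227]
[-1.3442172   0.52193345 -0.03628937  1.59995169  0.02122824  1.0210541
 -0.11275248]
0.9 [ 0.428 -0.197  0.223] [226.9 227.2] [292.3 311. ]
1.0 [ 0.424 -0.215  0.236] [230.9 228.6] [303.1 314.1]
1.1 [ 0.421 -0.234  0.247] [235.7 231.7] [315.1 317.3]
1.2 [ 0.417 -0.254  0.256] [241.2 236.3] [328.  320.6]
1.3 [ 0.413 -0.274  0.263] [247.5 242.8] [341.8 324. ]
1.4 [ 0.409 -0.296  0.268] [254.6 251. ] [356.1 327.3]
1.5 [ 0.405 -0.317  0.27 ] [262.3 260.9] [370.8 330.5]
```

The fit is good (residuals under 0.5 mm, cross-checked in the scene view), and the bar angle is about 1.09. Next I'll check obstacle heights along the swing path.

```bash
python3 -c "
from h import *
def cloud(d):
    f=240/np.tan(np.radians(d['fovy'])/2);K=np.array([[f,0,d['cx']],[0,f,d['cy']],[0,0,1]])
    v,u=np.mgrid[0:480,0:640];a=cv2.undistortPoints(np.stack([u,v],-1).reshape(-1,1,2).astype(float),K,np.array([d['k1'],0,0,0.]))[:,0]
    z=d['depth'].ravel();P=np.c_[a*z[:,None],z]@d['cam_to_world'][:3,:3].T+d['cam_to_world'][:3,3];return P[z>0]
P=np.r_[cloud(load('s0')),cloud(load('t0'))]
r=np.hypot(P[:,0],P[:,1]);an=np.degrees(np.arctan2(P[:,1],P[:,0]))
for a in range(-50,100,10):
  print(a,[ (round(P[m,2].max(),2) if (m:=(an>=a)&(an<a+10)&(r>=q)&(r<q+.1)).any() else None) for q in (.3,.4,.5,.6,.7,.8)])
q=np.array([RK(p) for p in P[(abs(P[:,0]-.43)<.08)&(abs(P[:,1]+.14)<.08)&(P[:,2]>.03)]])
m=(q[:,1]>.085)&(q[:,1]<.125)&(q[:,0]<-.06)
for x in np.arange(-.17,-.06,.01):
  k=m&(abs(q[:,0]-x)<.005);print(round(x,2),k.sum(),q[k,2].max() if k.any() else '')
"
```

```text
-50 [np.float64(-0.3), np.float64(0.01), np.float64(0.06), np.float64(0.01), np.float64(0.06), np.float64(0.06)]
-40 [np.float64(0.0), np.float64(0.25), np.float64(0.17), np.float64(0.22), np.float64(0.22), np.float64(0.07)]
-30 [np.float64(0.01), np.float64(0.27), np.float64(0.15), np.float64(0.22), np.float64(0.31), np.float64(0.01)]
-20 [np.float64(0.01), np.float64(0.09), np.float64(0.17), np.float64(0.22), np.float64(0.31), np.float64(0.1)]
-10 [np.float64(0.01), np.float64(0.22), np.float64(0.24), np.float64(0.24), np.float64(0.24), np.float64(0.28)]
0 [np.float64(0.02), np.float64(0.23), np.float64(0.24), np.float64(0.24), np.float64(0.25), np.float64(0.24)]
10 [np.float64(0.02), np.float64(0.23), np.float64(0.24), np.float64(0.24), np.float64(0.28), np.float64(0.28)]
20 [np.float64(0.02), np.float64(0.17), np.float64(0.24), np.float64(0.28), np.float64(0.28), np.float64(0.28)]
30 [np.float64(0.02), np.float64(0.02), np.float64(0.17), np.float64(0.28), np.float64(0.28), np.float64(0.28)]
40 [np.float64(-0.81), np.float64(0.01), np.float64(0.01), np.float64(0.15), np.float64(0.
[... 196 characters left out ...]
p.float64(0.01), np.float64(0.01), np.float64(0.01)]
70 [np.float64(-0.8), np.float64(-0.81), np.float64(-0.8), np.float64(-0.8), np.float64(-0.81), np.float64(-0.8)]
80 [np.float64(-0.8), np.float64(-0.81), np.float64(-0.81), np.float64(-0.8), np.float64(-0.8), np.float64(-0.57)]
90 [np.float64(-0.8), np.float64(-0.8), np.float64(-0.81), np.float64(-0.81), np.float64(-0.8), np.float64(-0.8)]
-0.17 0 
-0.16 57 0.0764777982413184
-0.15 90 0.08429880231217446
-0.14 78 0.08413075783407764
-0.13 63 0.08535470662392097
-0.12 58 0.08536283155492352
-0.11 60 0.08573263878104764
-0.1 28 0.08531135364434539
-0.09 58 0.08513180723521496
-0.08 90 0.08634181781511674
-0.07 52 0.09006306932685637
-0.06 0
```

```bash
python3 -m creep '[[[-1,0,0,-6,0,0,0],[-1,0,0,-6,0,0,0],[-1,-5.4,-0.5,0,0,0,0.0873],[-1,-5.4,-0.5,0,0,0,0.0873],[-1,-5.3,-0.5,0,0,0,0.0873],[-1,-5.3,-0.5,0,0,0,0.0873],[-1,-5.3,-0.5,0,0,0,0.0873],[-1,-5.3,-0.5,0,0,0,0.0873],[-1,-5.2,-0.5,0,0,0,0.0873],[-1,-5.2,-0.5,0,0,0,0.0873],[-1,-5.2,-0.5,0,0,0,0.0873],[-1,-5.2,-0.5,0,0,0,0.0873]]]'; python3 -c "
from h import *
s=bot.observe();print(s['qpos'].round(2) if hasattr(s['qpos'],'round') else s['qpos'])"
```

```text
clock: 1.6
position: [0.5483, 0.2346, 0.5244]
tool_rot: [-3.141, 0.0, 1.969]
force: [-0.6, 0.9, 0.2]
grip_width: 0.0003
finger_force: 0.0
[-0.72  0.39  0.3   1.53 -0.12  1.24  0.  ]
```

```bash
python3 -m creep '[[[-1,-5.2,-0.5,0,0,0,0.0873],[-1,-5.2,-0.5,0,0,0,0.0873],[-1,-5.1,-0.5,0,0,0,0.0873],[-1,-5.1,-0.5,0,0,0,0.0873],[-1,-5.1,-0.5,0,0,0,0.0873],[-1,-5,-0.6,0,0,0,0.0873],[-1,-5,-0.6,0,0,0,0.0873],[-1,-5,-0.6,0,0,0,0.0873],[-1,-5,-0.6,0,0,0,0.0873],[-1,-4.9,-0.6,0,0,0,0.0873],[-1,-4.9,-0.6,0,0,0,0.0873],[-1,-4.9,-0.6,0,0,0,0.0873]]]'; python3 -m creep '[[[-1,0,0,0,0,0,0.185],[-1,0,0,0,0,0,0.185],[-1,0,0,0,0,0,0.185],[-1,0,0,0,0,0,0.185],[-1,0,0,0,0,0,0.185],[-1,0,0,0,0,0,0.185],[-1,0,0,0,0,0,0]]]'; python3 -c "
from h import *
s=bot.observe();print(np.round(s['qpos'],2));p=s['position'];Rm=R.from_euler('xyz',s['tool_rot']).as_matrix()
print('tip rack',RK(p+Rm[:,2]*.173), 'goal shift cm tool', 100*Rm.T@(W((-.139,-.085,.2))-p-Rm[:,2]*.173),s['tool_rot'])
d=snap('wrist','w1')
"
```

```text
clock: 3.1
position: [0.4408, -0.3338, 0.5245]
tool_rot: [-3.141, 0.0, 0.921]
force: [0.7, -0.8, 0.4]
grip_width: 0.0001
finger_force: 0.0
clock: 3.98
position: [0.442, -0.3324, 0.5244]
tool_rot: [3.141, 0.001, -0.185]
force: [-0.2, 0.5, -0.0]
grip_width: -0.0002
finger_force: 0.0
[-0.14  0.44  0.98  1.66 -0.38  1.25 -0.83]
tip rack [-0.09992789 -0.09661627  0.35136137] goal shift cm tool [-3.89191647 -1.17139221 15.13932416] [ 3.14129617e+00  9.06468521e-04 -1.84701226e-01]
```

View pics/w1.png

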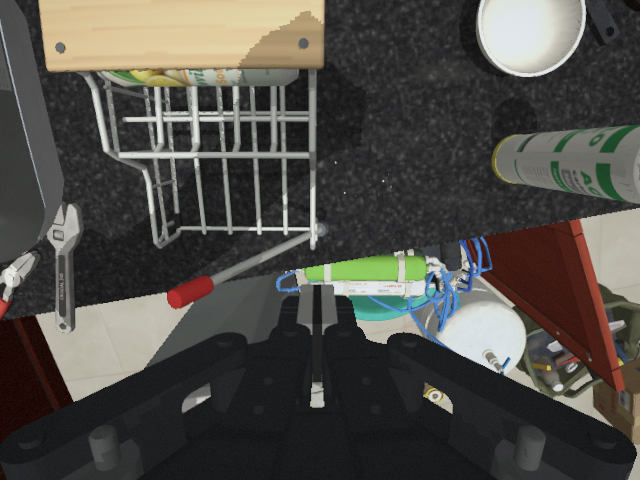

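The wrist view shows the bar (red sleeve at (190,292), pivot near (318,232)), the open outlet and the free left frame hook near (165,240). Next I'll go down beside the bar and sweep it over.

```bash
python3 -m creep '[[[-1,-3.9,-1.2,0,0,0,0],[-1,0,0,5,0,0,0],[-1,0,0,5.1,0,0,0],[-1,0,0,5,0,0,0],[-1,0,-2.1,0.25,0,0,0],[-1,0,-2.1,0.25,0,0,0],[-1,0,-2.1,0.25,0,0,0],[-1,0,-2.1,0.25,0,0,0],[-1,0,-1.3,1.3,0,0,0],[-1,0,-1.3,1.3,0,0,0],[-1,0,-1.3,1.3,0,0,0]]]';  python3 -c "
from h import *
s=bot.observe();p=s['position'];Rm=R.from_euler('xyz',s['tool_rot']).as_matrix()
print('tip rack',RK(p+Rm[:,2]*.173),s['tool_rot'],np.round(s['qpos'],2))"
```

```text
clock: 5.4
position: [0.4284, -0.1924, 0.3236]
tool_rot: [3.141, 0.0, -0.185]
force: [0.9, -0.5, 0.2]
grip_width: 0.0001
finger_force: 0.3
tip rack [-0.13917939  0.03849727  0.15061198] [ 3.14135545e+00  4.17238328e-04 -1.85439612e-01] [-0.31  0.54  0.82  2.1  -0.59  0.74 -0.85]
```

```bash
python3 -m creep '[[[-1,0,0,2.2,0,0,0],[-1,0,0,2.2,0,0,0],[-1,0,0,2.2,0,0,0],[-1,0,0,1.7,0,0,0],[-1,0,0,0.6,0,0,0],[-1,0,0,0.3,0,0,0],[-1,0,0,0,0,0,0]]]';  python3 -c "
from h import *
s=bot.observe();p=s['position'];Rm=R.from_euler('xyz',s['tool_rot']).as_matrix()
print('tip rack',RK(p+Rm[:,2]*.173),s['force'],np.round(s['qpos'],2));snap('scene','s1')
cv2.imwrite('pics/c3.png',cv2.resize(load('s1')['image'][150:390,180:440],None,fx=2.2,fy=2.2,interpolation=2))"
```

```text
clock: 6.28
position: [0.4285, -0.1928, 0.2329]
tool_rot: [3.141, -0.0, -0.186]
force: [-0.2, 0.1, -0.2]
grip_width: 0.0002
finger_force: 0.0
tip rack [-0.13887567  0.03806155  0.05987236] [-0.16361492  0.1241053  -0.21028371] [-0.16  0.68  0.62  2.15 -0.78  0.55 -0.71]
```

View pics/c3.png

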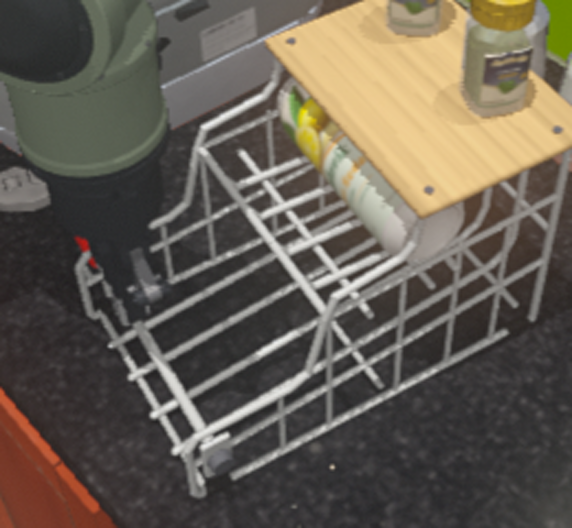

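The bar follows under the fingers and its red sleeve (crop (83,243)) reaches the left frame. I'll press the last millimetres while watching the force.

```bash
for i in 1; do python3 -m creep '[[[-1,0,0,0.4,0,0,0],[-1,0,0,0,0,0,0]]]'|egrep 'pos|force'; python3 -m creep '[[[-1,0,0,0.2,0,0,0],[-1,0,0,0,0,0,0]]]'|egrep 'pos|force';  python3 -m creep '[[[-1,0,0,0.1,0,0,0],[-1,0,0,0,0,0,0]]]'|egrep 'pos|force'; done
```

```text
position: [0.4284, -0.1927, 0.2286]
force: [1.1, 0.8, 1.0]
finger_force: 0.0
position: [0.4285, -0.1929, 0.227]
force: [-1.5, 1.9, 12.9]
finger_force: 6.2
position: [0.4285, -0.193, 0.2265]
force: [-4.6, 3.9, 28.5]
finger_force: 14.3
```

```bash
python3 -m creep '[[[-1,0,0,-2,0,0,0],[-1,0,0,-5,0,0,0],[0,0,0,-5,0,0,0],[0,0,3.8,-5.5,0,0,0],[0,0,0,0,0,0.165,0],[0,0,0,0,0,0.165,0],[0,0,0,0,0,0.165,0],[0,0,0,0,0,0.165,0],[0,0,0,0,0,0,0],[0,0,0,0,0,0,0]]]';  python3 -c "
from h import *
s=bot.observe();p=s['position'];Rm=R.from_euler('xyz',s['tool_rot']).as_matrix()
t=p+Rm[:,2]*.167
print('tip rack',RK(t),s['force'],np.round(s['qpos'],2), 'lean',np.degrees(np.arccos(-Rm[2,2])), Rm.round(3))
for g in [(-.03,0,.16),(-.005,0,.143),(.024,0,.143)]: print(g,100*Rm.T@(W(g)-t))
snap('wrist','w2')"
```

```text
clock: 8.32
position: [0.4243, -0.2285, 0.3942]
tool_rot: [-3.128, -0.565, -0.185]
force: [1.0, 0.2, 0.7]
grip_width: 0.0426
finger_force: 0.0
tip rack [-0.04700571  0.0046044   0.25312455] [1.00224905 0.24136787 0.67877367] [ 0.    0.25  0.49  2.2  -1.02  0.31 -0.38] lean 32.35742934893758 [[ 0.83  -0.177  0.528]
 [-0.156 -0.984 -0.085]
 [ 0.535 -0.012 -0.845]]
(-0.03, 0, 0.16) [-3.54654591  0.58235915  8.76975639]
(-0.005, 0, 0.143) [-2.34415869  0.62265557 11.54331749]
(0.024, 0, 0.143) [ 0.10577588  0.64653754 13.09484907]
```

View pics/w2.png

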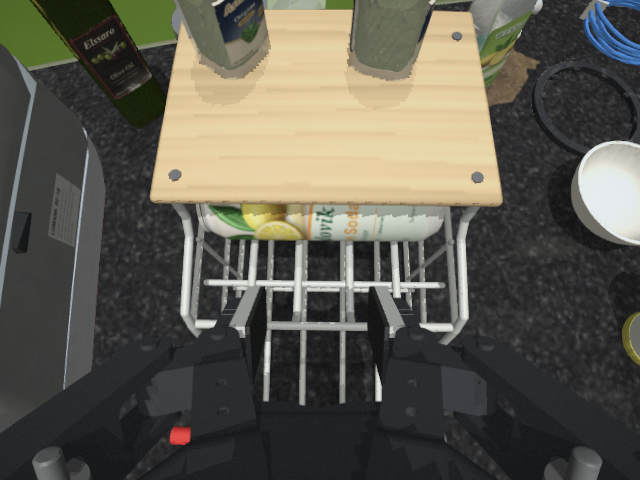

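The view shows the can's front edge at row ~240 spanning columns 200–447, with fingertips at (240,300) and (395,300) and centred to within a few mm. The lean reached 32°, so I'll add a little and close the opening partly for board clearance.

```bash
python3 -m creep '[[[-0.5,-2,0.3,4,0,0,0],[-0.5,-1.5,0.3,4,0,0,0],[-0.5,0,0,0,0,0.08,0],[-0.5,0,0,0,0,0,0]]]';  python3 -c "
from h import *
s=bot.observe();p=s['position'];Rm=R.from_euler('xyz',s['tool_rot']).as_matrix()
t=p+Rm[:,2]*.170
print('tip rack',RK(t),s['force'],np.round(s['qpos'],2), 'lean',np.degrees(np.arccos(-Rm[2,2])))
print((RK(p+Rm[:,0])-RK(p)).round(3),(RK(p+Rm[:,1])-RK(p)).round(3))
for g in [(-.02,0,.15),(-.005,0,.145),(.024,0,.145)]: print(g,100*Rm.T@(W(g)-t))"
```

```text
clock: 8.88
position: [0.443, -0.2433, 0.3608]
tool_rot: [-3.121, -0.617, -0.178]
force: [-0.1, -0.7, 0.1]
grip_width: 0.0214
finger_force: 0.0
tip rack [-0.01692894 -0.00452058  0.22226422] [-0.09971727 -0.68697134  0.060312  ] [ 0.47  0.32 -0.04  2.18 -1.26  0.16 -0.1 ] lean 35.39213594513617
[0.815 0.007 0.579] [ 0.02  -1.    -0.017]
(-0.02, 0, 0.15) [-4.43094984 -0.33627351  5.72480998]
(-0.005, 0, 0.145) [-3.49738002 -0.29769396  7.00033302]
(0.024, 0, 0.145) [-1.13285187 -0.2394001   8.6783105 ]
```

```bash
cat > ik.py <<'E'
from kin import *
k=np.load('kin.npy',allow_pickle=True).item()
lo=np.array([-2.91,-.3,-1.5,.17,-1.26,.16,-2.52]);hi=np.array([2.91,2.13,1.42,2.43,4.41,1.93,2.52])
def goal(tip,lean,flip,L=.170):
    th=rackfit()[0]; M=(R.from_euler('z',th)*R.from_euler('x',np.pi)*R.from_euler('y',np.radians(lean))*R.from_euler('z',np.pi*flip)).as_matrix()
    return W(tip)-M[:,2]*L,M
def ik(g,q0):
    p,M=g
    def e(q):
        a,B=fk(q,k['sg'],k['o'],k['T']); return np.r_[(a-p)*5,R.from_matrix(B.T@M).as_rotvec()]
    f=least_squares(e,np.clip(q0,lo+1e-3,hi-1e-3),bounds=(lo,hi));return f.x,np.sqrt(2*f.cost)
E
python3 - <<'E'
from ik import *
rng=np.random.default_rng(0);q0=np.array(bot.observe()['qpos']);print(q0.round(2))
S=[q0]+[rng.uniform(lo,hi) for _ in range(40)]
for lean in (28,33,38):
  for fl in (0,1):
    r=[]
    for s in S:
      q,c=ik(goal((.024,0,.145),lean,fl),s)
      if c<2e-3:r.append((np.min(np.minimum(q-lo,hi-q)),q.round(2)))
    r.sort(key=lambda x:-x[0]);print(lean,fl,len(r))
    for x in r[:4]:print('  ',round(x[0],2),x[1])
    q,c=ik(goal((.024,0,.145),lean,fl),q0);print('  fromcur',c,q.round(2))
E
```

```text
[ 0.47  0.32 -0.04  2.18 -1.26  0.16 -0.1 ]
28 0 20
   0.04 [ 0.21  0.53  0.22  2.07 -1.22  0.21 -0.21]
   0.03 [ 0.24  0.52  0.18  2.07 -1.18  0.19 -0.26]
   0.03 [ 0.24  0.52  0.18  2.07 -1.17  0.19 -0.26]
   0.03 [ 0.19  0.53  0.24  2.07 -1.23  0.22 -0.21]
  fromcur 7.921082263692317e-07 [ 0.19  0.53  0.24  2.07 -1.24  0.22 -0.2 ]
28 1 21
   0.24 [ 1.02  0.62 -0.88  2.08  1.33  0.4   0.55]
   0.23 [ 1.01  0.62 -0.86  2.08  1.32  0.39  0.55]
   0.17 [ 1.28  0.87 -1.33  2.08  1.48  0.77  0.53]
   0.07 [ 0.82  0.55 -0.6   2.08  1.18  0.23  0.63]
  fromcur 4.042792051692735e-08 [ 0.71  0.53 -0.46  2.09  1.06  0.17  0.74]
33 0 11
   0.03 [0.28 0.52 0.15 2.12 4.37 0.19 0.5 ]
   0.03 [0.24 0.52 0.19 2.12 4.38 0.21 0.48]
   0.03 [0.24 0.52 0.19 2.12 4.38 0.21 0.48]
   0.02 [0.3  0.52 0.12 2.12 4.35 0.18 0.52]
  fromcur 0.07931229502231228 [ 0.34  0.51  0.07  2.09 -1.26  0.16 -0.14]
33 1 21
   0.21 [ 1.06  0.64 -0.91  2.14  1.7   0.37  0.21]
   0.17 [ 1.3   0.87 -1.33  2.14  1.66  0.72  0.37]
   0.14 [ 1.32  0.89 -1.36  2.14  1.66  0.75  0.38]
   0.12 [ 0.96  0.59 -0.77  2.14  1.74  0.28  0.13]
  fromcur 3.18322551087205e-08 [ 0.83  0.55 -0.59  2.14  1.86  0.19 -0.02]
38 0 18
   0.22 [0.13 0.55 0.36 2.19 4.05 0.38 0.79]
   0.21 [-0.13  0.66  0.73  2.2   4.2   0.59  0.56]
   0.19 [-0.19  0.7   0.82  2.2   4.22  0.65  0.51]
   0.17 [-0.25  0.75  0.92  2.2   4.24  0.73  0.46]
  fromcur 0.1781608961340135 [ 0.43  0.5  -0.03  2.1  -1.26  0.16 -0.1 ]
38 1 25
   0.23 [ 1.1   0.66 -0.94  2.2   2.06  0.4  -0.12]
   0.18 [ 0.17  0.53  0.27  2.2   3.93  0.34 -2.24]
   0.18 [ 0.17  0.53  0.27  2.2   3.94  0.34 -2.24]
   0.16 [ 1.34  0.9  -1.34  2.2   1.87  0.72  0.22]
  fromcur 5.236089209276465e-08 [ 0.75  0.54 -0.46  2.19  2.74  0.21 -0.91]
```

```bash
python3 -m creep '[[[-0.5,0,0,-3,0,0,0],[-0.5,0,0,0,0,0,-0.18],[-0.5,0,0,0,0,0,-0.18],[-0.5,0,0,0,0,0,-0.18],[-0.5,0,0,0,0,0,-0.18],[-0.5,0,0,0,0,0,-0.18],[-0.5,0,0,0,0,0,-0.18],[-0.5,0,0,0,0,0,-0.18],[-0.5,0,0,0,0,0,-0.18]]]';  cat > st.py <<'E'
from ik import *
import sys
s=bot.observe();p=s['position'];Rm=R.from_euler('xyz',s['tool_rot']).as_matrix()
t=p+Rm[:,2]*.170
print('tip rack',RK(t),'F',np.round(s['force'],1),'q',np.round(s['qpos'],2),'lean',np.degrees(np.arccos(-Rm[2,2])).round(1))
for z in ((-.04,0,.23),(-.02,0,.15),(-.005,0,.145),(.024,0,.145)):
    g=goal(z,35,1); print(z,'cm',(100*Rm.T@(g[0]-p)).round(2),'rot',R.from_matrix(Rm.T@g[1]).as_rotvec().round(3),ik(g,s['qpos'])[1].round(4), ik(g,s['qpos'])[0].round(2))
E
python3 st.py
```

```text
clock: 10.0
position: [0.4258, -0.2393, 0.3847]
tool_rot: [2.532, -0.088, 1.305]
force: [-0.3, 0.9, 0.3]
grip_width: 0.0213
finger_force: 0.0
tip rack [-0.03488819 -0.00354064  0.24584014] F [-0.3  0.9  0.3] q [ 0.59  0.26 -0.17  2.18 -0.85  0.17  0.95] lean 35.2
(-0.04, 0, 0.23) cm [ 0.63 -1.35  1.01] rot [ 0.023 -0.02  -1.687] 0.0 [ 1.14  0.34 -0.87  2.25  1.25  0.16  0.57]
(-0.02, 0, 0.15) cm [ 0.08 -4.28  8.7 ] rot [ 0.023 -0.02  -1.687] 0.0 [ 0.92  0.5  -0.64  2.26  2.31  0.21 -0.45]
(-0.005, 0, 0.145) cm [ 0.15 -3.35  9.97] rot [ 0.023 -0.02  -1.687] 0.0 [ 0.83  0.51 -0.54  2.22  2.42  0.19 -0.58]
(0.024, 0, 0.145) cm [ 0.38 -0.99 11.65] rot [ 0.023 -0.02  -1.687] 0.0002 [ 0.76  0.54 -0.49  2.16  2.34  0.16 -0.51]
```

```bash
python3 -m creep '[[[-0.5,0,0,0,0,0,-0.18],[-0.5,0,0,0,0,0,-0.18],[-0.5,0,0,0,0,0,-0.18],[-0.5,0,0,0,0,0,-0.18],[-0.5,0,0,0,0,0,-0.18],[-0.5,0,0,0,0,0,-0.18],[-0.5,0,0,0,0,0,-0.18],[-0.5,0,0,0,0,0,-0.18],[-0.5,0,0,0,0,0,-0.18],[-0.5,0,0,0,0,0,0]]]'; python3 st.py
```

```text
clock: 11.25
position: [0.4259, -0.2393, 0.3848]
tool_rot: [3.063, 0.611, 2.865]
force: [-0.9, -0.3, 0.2]
grip_width: 0.021
finger_force: 0.0
tip rack [-0.03476308 -0.00353431  0.24598272] F [-0.9 -0.3  0.2] q [ 0.63  0.26 -0.22  2.18 -0.8   0.16  2.51] lean 35.3
(-0.04, 0, 0.23) cm [1.33 0.68 1.02] rot [ 0.027  0.003 -0.074] 0.057 [ 0.41  0.25 -0.03  2.22 -0.78  0.16  2.52]
(-0.02, 0, 0.15) cm [4.29 0.26 8.7 ] rot [ 0.027  0.003 -0.074] 0.1954 [ 0.44  0.43 -0.06  2.18 -0.77  0.16  2.52]
(-0.005, 0, 0.145) cm [3.35 0.29 9.98] rot [ 0.027  0.003 -0.074] 0.1934 [ 0.42  0.46 -0.04  2.15 -0.78  0.16  2.52]
(0.024, 0, 0.145) cm [ 0.99  0.42 11.65] rot [ 0.027  0.003 -0.074] 0.1712 [ 0.38  0.49 -0.01  2.09 -0.8   0.16  2.52]
```

The wrist took the turn in joint 7, now at its limit. I'll work out a small nutation that moves joint 5 round to its other branch.

```bash
cat > nut.py <<'E'
from ik import *
def rows(Q):
    P=[fk(q,k['sg'],k['o'],k['T']) for q in Q]
    for i in range(1,len(P)):
        (p,A),(p2,B)=P[i-1],P[i]
        print(Q[i][4:].round(2),(100*A.T@(p2-p)).round(1),R.from_matrix(A.T@B).as_rotvec().round(3),'tip',RK(p2+B[:,2]*.17).round(3),'TCP',RK(p2).round(3))
E
python3 - <<'E'
from nut import *
q=np.array(bot.observe()['qpos']);Q=[q]
a=q.copy();a[5]=.28;Q.append(a)
for i in range(12):
    b=Q[-1].copy();b[4]+=.25;b[6]-=.25;b[5]=min(.36,b[5]+.04);Q.append(b)
rows(Q)
E
```

```text
[-0.8   0.28  2.51] [1.1 1.5 0.2] [-0.094  0.07  -0.   ] tip [-0.045  0.014  0.237] TCP [-0.133 -0.008  0.381]
[-0.55  0.32  2.26] [ 1.1 -0.4 -0. ] [0.022 0.081 0.011] tip [-0.066  0.008  0.224] TCP [-0.143 -0.011  0.374]
[-0.3   0.36  2.01] [ 1.1 -0.8 -0. ] [0.05  0.078 0.014] tip [-0.089 -0.006  0.212] TCP [-0.153 -0.017  0.369]
[-0.05  0.36  1.76] [ 0.3 -1.3 -0.2] [0.084 0.027 0.016] tip [-0.098 -0.032  0.209] TCP [-0.157 -0.03   0.368]
[0.2  0.36 1.51] [-0.  -1.3 -0.2] [0.088 0.005 0.016] tip [-0.102 -0.06   0.21 ] TCP [-0.158 -0.043  0.37 ]
[0.45 0.36 1.26] [-0.3 -1.2 -0.2] [ 0.086 -0.017  0.016] tip [-0.1   -0.087  0.216] TCP [-0.157 -0.055  0.373]
[0.7  0.36 1.01] [-0.6 -1.1 -0.2] [ 0.079 -0.038  0.016] tip [-0.094 -0.112  0.226] TCP [-0.154 -0.067  0.378]
[0.95 0.36 0.76] [-0.9 -0.9 -0.1] [ 0.068 -0.056  0.016] tip [-0.083 -0.134  0.239] TCP [-0.148 -0.076  0.385]
[1.2  0.36 0.51] [-1.1 -0.7 -0.1] [ 0.052 -0.071  0.016] tip [-0.067 -0.15   0.255] TCP [-0.141 -0.083  0.393]
[1.45 0.36 0.26] [-1.2 -0.4 -0.1] [ 0.032 -0.082  0.016] tip [-0.049 -0.161  0.272] TCP [-0.132 -0.088  0.401]
[1.7  0.36 0.01] [-1.3 -0.1 -0.1] [ 0.011 -0.087  0.016] tip [-0.028 -0.165  0.291] TCP [-0.122 -0.089  0.409]
[ 1.95  0.36 -0.24] [-1.3  0.3 -0.1] [-0.011 -0.087  0.016] tip [-0.007 -0.163  0.308] TCP [-0.112 -0.087  0.418]
[ 2.2   0.36 -0.49] [-1.1  0.6 -0.1] [-0.032 -0.082  0.016] tip [ 0.014 -0.154  0.324] TCP [-0.103 -0.082  0.425]
```

```bash
python3 -m creep '[[[-0.5,1.1,1.5,0.2,-0.094,0.07,0],[-0.5,1.1,-0.4,0,0.022,0.081,0.011],[-0.5,1.1,-0.8,0,0.05,0.078,0.014],[-0.5,0.3,-1.3,-0.2,0.084,0.027,0.016],[-0.5,0,-1.3,-0.2,0.088,0.005,0.016],[-0.5,-0.3,-1.2,-0.2,0.086,-0.017,0.016],[-0.5,-0.6,-1.1,-0.2,0.079,-0.038,0.016]]]'; python3 st.py|head -1
```

```text
clock: 12.12
position: [0.389, -0.2772, 0.3768]
tool_rot: [-2.918, 0.41, 2.814]
force: [0.5, -0.8, 0.3]
grip_width: 0.0213
finger_force: 0.0
tip rack [-0.10190372 -0.09873495  0.2248165 ] F [ 0.5 -0.8  0.3] q [-0.04  0.29  0.57  2.2   0.01  0.26  1.67] lean 26.6
```

```bash
python3 - <<'E'
from nut import *
q=np.array(bot.observe()['qpos']);Q=[q]
for i in range(12):
    b=Q[-1].copy();b[4]+=.25;b[6]-=.2;b[5]=min(.4,b[5]+.04);Q.append(b)
rows(Q)
E
```

```text
[0.26 0.3  1.47] [ 0.4 -1.  -0. ] [ 0.069  0.039 -0.04 ] tip [-0.114 -0.131  0.234] TCP [-0.166 -0.074  0.386]
[0.51 0.34 1.27] [ 0.2 -1.2 -0.1] [ 0.085  0.022 -0.038] tip [-0.126 -0.155  0.24 ] TCP [-0.171 -0.085  0.389]
[0.76 0.38 1.07] [-0.1 -1.4 -0.1] [ 0.096  0.001 -0.034] tip [-0.131 -0.182  0.253] TCP [-0.173 -0.098  0.395]
[1.01 0.4  0.87] [-0.7 -1.3 -0.1] [ 0.09  -0.037 -0.031] tip [-0.125 -0.205  0.272] TCP [-0.169 -0.108  0.404]
[1.26 0.4  0.67] [-1.2 -0.9 -0.2] [ 0.067 -0.07  -0.03 ] tip [-0.106 -0.22   0.292] TCP [-0.16  -0.114  0.414]
[1.51 0.4  0.47] [-1.3 -0.6 -0.2] [ 0.052 -0.082 -0.03 ] tip [-0.085 -0.229  0.312] TCP [-0.15  -0.118  0.423]
[1.76 0.4  0.27] [-1.4 -0.4 -0.1] [ 0.034 -0.091 -0.03 ] tip [-0.06  -0.23   0.332] TCP [-0.138 -0.117  0.432]
[2.01 0.4  0.07] [-1.5 -0.1 -0.1] [ 0.015 -0.096 -0.03 ] tip [-0.035 -0.224  0.349] TCP [-0.126 -0.114  0.44 ]
[ 2.26  0.4  -0.13] [-1.4  0.2 -0.1] [-0.004 -0.097 -0.03 ] tip [-0.009 -0.211  0.362] TCP [-0.114 -0.107  0.446]
[ 2.51  0.4  -0.33] [-1.4  0.5 -0.1] [-0.023 -0.094 -0.03 ] tip [ 0.014 -0.192  0.371] TCP [-0.104 -0.098  0.45 ]
[ 2.76  0.4  -0.53] [-1.3  0.7 -0.1] [-0.041 -0.088 -0.03 ] tip [ 0.033 -0.169  0.376] TCP [-0.095 -0.086  0.451]
[ 3.01  0.4  -0.73] [-1.1  1.  -0.1] [-0.058 -0.078 -0.03 ] tip [ 0.048 -0.141  0.375] TCP [-0.088 -0.073  0.451]
```

```bash
python3 -m creep '[[[-0.5,0.4,-1,0,0.069,0.039,-0.04],[-0.5,0.2,-1.2,-0.1,0.085,0.022,-0.038],[-0.5,-0.1,-1.4,-0.1,0.096,0,-0.034],[-0.5,-0.7,-1.3,-0.1,0.09,-0.037,-0.031],[-0.5,-1.2,-0.9,-0.2,0.067,-0.07,-0.03],[-0.5,-1.3,-0.6,-0.2,0.052,-0.082,-0.03]]]'; python3 st.py
```

```text
clock: 12.88
position: [0.3803, -0.3257, 0.4068]
tool_rot: [-2.433, 0.366, 3.028]
force: [-0.1, -0.4, 0.6]
grip_width: 0.0215
finger_force: 0.0
tip rack [-0.10764371 -0.20834856  0.28621671] F [-0.1 -0.4  0.6] q [-0.38  0.45  1.06  2.2   0.88  0.17  1.  ] lean 44.8
(-0.04, 0, 0.23) cm [-1.59 10.56 -2.95] rot [-0.67  -0.211  0.148] 0.0 [ 1.13  0.34 -0.86  2.25  1.25  0.16  0.57]
(-0.02, 0, 0.15) cm [-0.59 15.77  3.36] rot [-0.67  -0.211  0.148] 0.0 [ 0.84  0.49 -0.54  2.25  2.49  0.18 -0.65]
(-0.005, 0, 0.145) cm [-1.81 16.34  4.19] rot [-0.67  -0.211  0.148] 0.0 [ 0.88  0.52 -0.6   2.23  2.31  0.21 -0.46]
(0.024, 0, 0.145) cm [-4.51 16.86  5.12] rot [-0.67  -0.211  0.148] 0.0 [ 0.84  0.56 -0.59  2.16  2.15  0.2  -0.3 ]
```

```bash
python3 - <<'E'
from nut import *
q=np.array(bot.observe()['qpos']);Q=[q]
for i in range(8):
    b=Q[-1].copy();b[4]+=.25;b[6]-=.2;b[5]=min(.4,b[5]+.05);Q.append(b)
rows(Q)
print()
g=goal((-.04,0,.25),35,1); f,c=ik(g,Q[-1]);print(c,f.round(2))
E
```

```text
[1.13 0.22 0.8 ] [ 0.  -0.9  0. ] [ 0.069  0.008 -0.045] tip [-0.111 -0.233  0.313] TCP [-0.163 -0.117  0.427]
[1.38 0.27 0.6 ] [-0.3 -1.  -0. ] [ 0.077 -0.016 -0.043] tip [-0.11  -0.249  0.332] TCP [-0.162 -0.124  0.435]
[1.63 0.32 0.4 ] [-0.7 -1.  -0. ] [ 0.078 -0.041 -0.039] tip [-0.1   -0.262  0.354] TCP [-0.157 -0.13   0.445]
[1.88 0.37 0.2 ] [-1.  -1.  -0.1] [ 0.072 -0.067 -0.035] tip [-0.083 -0.269  0.378] TCP [-0.149 -0.133  0.456]
[ 2.13  0.4  -0.  ] [-1.4 -0.4 -0.1] [ 0.036 -0.091 -0.032] tip [-0.058 -0.266  0.396] TCP [-0.137 -0.131  0.464]
[ 2.38  0.4  -0.2 ] [-1.4  0.3 -0.1] [-0.011 -0.097 -0.03 ] tip [-0.031 -0.251  0.402] TCP [-0.124 -0.123  0.466]
[ 2.63  0.4  -0.4 ] [-1.3  0.6 -0.1] [-0.03  -0.093 -0.03 ] tip [-0.007 -0.231  0.403] TCP [-0.113 -0.114  0.466]
[ 2.88  0.4  -0.6 ] [-1.2  0.8 -0.1] [-0.047 -0.085 -0.03 ] tip [ 0.013 -0.207  0.398] TCP [-0.104 -0.103  0.464]

0.11243103233449406 [ 0.26  0.24  0.15  2.27  4.26  0.16 -2.52]
```

```bash
python3 -m creep '[[[-0.5,0,-0.9,0,0.069,0.008,-0.045],[-0.5,-0.3,-1,0,0.077,-0.016,-0.043],[-0.5,-0.7,-1,0,0.078,-0.041,-0.039],[-0.5,-1,-1,-0.1,0.072,-0.067,-0.035]]]'; python3 st.py; python3 - <<'E'
from nut import *
from scipy.spatial.transform import Slerp
s=bot.observe();q=np.array(s['qpos']);p0=np.array(s['position']);M0=R.from_euler('xyz',s['tool_rot'])
g=goal((-.06,0,.26),35,1);S=Slerp([0,1],R.concatenate([M0,R.from_matrix(g[1])]))
for i in range(1,9):
    q,c=ik((p0+(g[0]-p0)*i/8,S(i/8).as_matrix()),q);print(c.round(4),q.round(2))
E
```

```text
clock: 13.38
position: [0.3824, -0.3468, 0.4318]
tool_rot: [-2.153, 0.31, -3.111]
force: [0.1, -1.0, -0.5]
grip_width: 0.0218
finger_force: 0.0
tip rack [-0.09733304 -0.25424844  0.34274814] F [ 0.1 -1.  -0.5] q [-0.45  0.55  1.19  2.21  1.79  0.21  0.19] lean 58.4
(-0.04, 0, 0.23) cm [-2.28 12.42 -5.59] rot [-0.881 -0.177  0.325] 0.0 [ 1.13  0.34 -0.86  2.25  1.25  0.16  0.57]
(-0.02, 0, 0.15) cm [-1.71 19.04 -0.71] rot [-0.881 -0.177  0.325] 0.0 [ 0.96  0.52 -0.7   2.26  2.21  0.23 -0.34]
(-0.005, 0, 0.145) cm [-2.95 19.63  0.07] rot [-0.881 -0.177  0.325] 0.0 [ 0.93  0.54 -0.67  2.23  2.2   0.23 -0.33]
(0.024, 0, 0.145) cm [-5.65 20.01  1.06] rot [-0.881 -0.177  0.325] 0.0 [ 0.86  0.56 -0.62  2.16  2.11  0.21 -0.25]
0.0 [-0.43  0.47  1.1   2.23  1.7   0.2   0.26]
0.0 [-0.41  0.41  1.04  2.24  1.52  0.16  0.43]
0.0 [-0.35  0.32  0.91  2.25  1.3   0.16  0.62]
0.0002 [-0.21  0.25  0.72  2.25  1.11  0.16  0.79]
0.0 [0.05 0.19 0.4  2.26 0.95 0.16 0.92]
0.0 [ 0.5   0.17 -0.11  2.25  0.85  0.17  1.  ]
0.0003 [ 0.9   0.19 -0.56  2.25  0.72  0.16  1.1 ]
0.0 [ 1.23  0.25 -0.94  2.26  0.69  0.16  1.1 ]
```

```bash
cat > path.py <<'E'
from nut import *
from scipy.spatial.transform import Slerp
def path(tip,lean,n):
    s=bot.observe();q=np.array(s['qpos']);p0=np.array(s['position']);M0=R.from_euler('xyz',s['tool_rot'])
    g=goal(tip,lean,1);S=Slerp([0,1],R.concatenate([M0,R.from_matrix(g[1])]))
    for i in range(1,n+1):
        A=S((i-1)/n);B=S(i/n);q,c=ik((p0+(g[0]-p0)*i/n,B.as_matrix()),q)
        print((100*A.as_matrix().T@(g[0]-p0)/n).round(2),(A.inv()*B).as_rotvec().round(3),c.round(4),q.round(2))
E
python3 -c "
from path import *
path((-.05,0,.22),35,12)"
```

```text
[-0.09  1.09 -0.45] [-0.073 -0.015  0.027] 0.0002 [-0.42  0.51  1.11  2.23  1.79  0.21  0.17]
[-0.06  1.12 -0.37] [-0.073 -0.015  0.027] 0.0 [-0.41  0.47  1.08  2.24  1.74  0.17  0.21]
[-0.04  1.15 -0.28] [-0.073 -0.015  0.027] 0.0 [-0.38  0.43  1.01  2.24  1.66  0.16  0.28]
[-0.01  1.17 -0.2 ] [-0.073 -0.015  0.027] 0.0001 [-0.32  0.37  0.9   2.25  1.56  0.16  0.36]
[ 0.02  1.18 -0.11] [-0.073 -0.015  0.027] 0.0 [-0.22  0.32  0.75  2.25  1.49  0.17  0.42]
[ 0.05  1.18 -0.03] [-0.073 -0.015  0.027] 0.0 [-0.09  0.28  0.58  2.26  1.43  0.16  0.46]
[0.08 1.18 0.06] [-0.073 -0.015  0.027] 0.0 [0.11 0.25 0.34 2.26 1.39 0.17 0.49]
[0.12 1.17 0.14] [-0.073 -0.015  0.027] 0.0 [0.32 0.23 0.09 2.27 1.36 0.16 0.5 ]
[0.15 1.15 0.23] [-0.073 -0.015  0.027] 0.0 [ 0.58  0.24 -0.21  2.27  1.36  0.16  0.49]
[0.18 1.13 0.31] [-0.073 -0.015  0.027] 0.0003 [ 0.85  0.27 -0.51  2.27  1.38  0.17  0.46]
[0.22 1.1  0.39] [-0.073 -0.015  0.027] 0.0 [ 1.01  0.3  -0.71  2.27  1.4   0.16  0.43]
[0.26 1.06 0.46] [-0.073 -0.015  0.027] 0.0 [ 1.15  0.35 -0.88  2.28  1.45  0.16  0.38]
```

```bash
python3 -m creep '[[[-0.5,-0.1,1.1,-0.45,-0.073,-0.015,0.027],[-0.5,-0.1,1.1,-0.4,-0.073,-0.015,0.027],[-0.5,0,1.15,-0.3,-0.073,-0.015,0.027],[-0.5,0,1.15,-0.2,-0.073,-0.015,0.027],[-0.5,0,1.2,-0.1,-0.073,-0.015,0.027],[-0.5,0,1.2,0,-0.073,-0.015,0.027],[-0.5,0,0.6,0,-0.037,-0.007,0.013],[-0.5,0,0.6,0,-0.037,-0.007,0.013],[-0.5,0,0,0,0,0,0]]]'; python3 st.py; python3 -c "
from path import *
path((-.05,0,.22),35,8)"
```

```text
clock: 14.5
position: [0.4007, -0.2778, 0.39]
tool_rot: [-2.703, 0.508, 3.088]
force: [-0.6, -0.9, 0.4]
grip_width: 0.0214
finger_force: 0.0
tip rack [-0.0666746  -0.1121266   0.25552899] F [-0.6 -0.9  0.4] q [0.1  0.25 0.36 2.23 1.16 0.17 0.72] lean 37.7
(-0.04, 0, 0.23) cm [-0.7   5.55  0.45] rot [-0.367 -0.076  0.133] 0.0 [ 1.13  0.34 -0.87  2.25  1.25  0.16  0.57]
(-0.02, 0, 0.15) cm [1.46 8.69 7.76] rot [-0.367 -0.076  0.133] 0.0 [ 0.98  0.52 -0.72  2.26  2.19  0.24 -0.32]
(-0.005, 0, 0.145) cm [0.41 9.   8.9 ] rot [-0.367 -0.076  0.133] 0.0 [ 0.92  0.54 -0.66  2.23  2.22  0.23 -0.35]
(0.024, 0, 0.145) cm [-2.1   9.25 10.33] rot [-0.367 -0.076  0.133] 0.0 [ 0.77  0.54 -0.49  2.16  2.34  0.16 -0.51]
[0.08 0.73 0.09] [-0.046 -0.01   0.017] 0.0 [ 0.41  0.23 -0.01  2.26  1.37  0.22  0.51]
[0.1  0.72 0.13] [-0.046 -0.01   0.017] 0.0 [ 0.5   0.23 -0.12  2.26  1.35  0.2   0.51]
[0.11 0.71 0.16] [-0.046 -0.01   0.017] 0.0 [ 0.59  0.24 -0.21  2.27  1.35  0.17  0.5 ]
[0.12 0.71 0.19] [-0.046 -0.01   0.017] 0.0 [ 0.71  0.25 -0.35  2.27  1.35  0.16  0.49]
[0.14 0.69 0.22] [-0.046 -0.01   0.017] 0.0 [ 0.86  0.27 -0.53  2.27  1.37  0.16  0.47]
[0.15 0.68 0.25] [-0.046 -0.01   0.017] 0.0 [ 0.97  0.29 -0.66  2.27  1.39  0.16  0.45]
[0.16 0.67 0.28] [-0.046 -0.01   0.017] 0.0 [ 1.07  0.32 -0.78  2.27  1.41  0.16  0.41]
[0.18 0.65 0.31] [-0.046 -0.01   0.017] 0.0 [ 1.16  0.36 -0.9   2.28  1.45  0.17  0.38]
```

Tracking the predicted path, so I'll continue.

```bash
python3 -m creep '[[[-0.5,0.1,0.7,0.1,-0.046,-0.01,0.017],[-0.5,0.1,0.7,0.1,-0.046,-0.01,0.017],[-0.5,0.1,0.7,0.2,-0.046,-0.01,0.017],[-0.5,0.1,0.7,0.2,-0.046,-0.01,0.017],[-0.5,0.1,0.7,0.2,-0.046,-0.01,0.017],[-0.5,0.2,0.7,0.2,-0.046,-0.01,0.017],[-0.5,0.2,0.7,0.3,-0.046,-0.01,0.017],[-0.5,0.2,0.7,0.3,-0.046,-0.01,0.017],[-0.5,0,0,0,0,0,0]]]'; python3 st.py; python3 -c "
from path import *
path((-.025,0,.15),35,8)"
```

```text
clock: 15.62
position: [0.4123, -0.2284, 0.3581]
tool_rot: [3.138, 0.612, 2.953]
force: [-0.8, -0.3, -0.9]
grip_width: 0.0213
finger_force: 0.0
tip rack [-0.05046234  0.00048094  0.21897839] F [-0.8 -0.3 -0.9] q [ 1.14  0.38 -0.87  2.23  1.27  0.16  0.57] lean 35.1
(-0.04, 0, 0.23) cm [-1.52 -0.01 -0.3 ] rot [ 0.002  0.002 -0.002] 0.0 [ 1.13  0.34 -0.86  2.25  1.25  0.16  0.57]
(-0.02, 0, 0.15) cm [ 1.45 -0.03  7.4 ] rot [ 0.002  0.002 -0.002] 0.0 [ 1.07  0.55 -0.84  2.26  2.04  0.3  -0.15]
(-0.005, 0, 0.145) cm [ 0.51 -0.03  8.67] rot [ 0.002  0.002 -0.002] 0.0 [ 0.97  0.55 -0.73  2.23  2.12  0.26 -0.25]
(0.024, 0, 0.145) cm [-1.87 -0.03 10.33] rot [ 0.002  0.002 -0.002] 0.0 [ 0.84  0.55 -0.59  2.16  2.15  0.2  -0.31]
[ 0.23 -0.    0.89] [ 0.  0. -0.] 0.0 [ 1.12  0.37 -0.85  2.28  1.61  0.16  0.22]
[ 0.23 -0.    0.89] [ 0.  0. -0.] 0.0 [ 1.12  0.4  -0.86  2.28  1.71  0.18  0.13]
[ 0.23 -0.    0.89] [ 0.  0. -0.] 0.0 [ 1.12  0.43 -0.87  2.28  1.79  0.21  0.06]
[ 0.23 -0.    0.89] [ 0.  0. -0.] 0.0 [ 1.12  0.46 -0.88  2.28  1.85  0.23  0.01]
[ 0.23 -0.    0.89] [ 0.  0. -0.] 0.0 [ 1.12  0.48 -0.88  2.28  1.9   0.25 -0.04]
[ 0.23 -0.    0.89] [ 0.  0. -0.] 0.0 [ 1.11  0.51 -0.88  2.27  1.95  0.27 -0.07]
[ 0.23 -0.    0.89] [ 0.  0. -0.] 0.0 [ 1.11  0.53 -0.88  2.27  1.99  0.29 -0.1 ]
[ 0.23 -0.    0.89] [ 0.  0. -0.] 0.0 [ 1.1   0.56 -0.88  2.27  2.03  0.31 -0.13]
```

```bash
python3 -m creep '[[[-0.5,0.5,0,1.8,0,0,0],[-0.5,0.5,0,1.8,0,0,0],[-0.5,0.5,0,1.8,0,0,0],[-0.5,0.4,0,1.7,0,0,0],[-0.5,0,0,0,0,0,0]]]'; python3 st.py; python3 -c "
from h import *
snap('wrist','w3');snap('scene','s3')
a=load('w3')['image'];b=cv2.resize(load('s3')['image'][150:400,180:513],(640,480))
cv2.imwrite('pics/c4.png',cv2.resize(np.hstack([a,b]),(800,300)))"
```

```text
clock: 16.25
position: [0.4372, -0.2324, 0.2899]
tool_rot: [3.139, 0.611, 2.955]
force: [0.5, 0.4, -0.6]
grip_width: 0.0216
finger_force: 0.0
tip rack [-0.02544337  0.00113453  0.15069586] F [ 0.5  0.4 -0.6] q [ 1.13  0.6  -0.92  2.22  1.91  0.34  0.  ] lean 35.0
(-0.04, 0, 0.23) cm [-3.37 -0.07 -7.33] rot [ 0.002  0.    -0.001] 0.0 [ 1.13  0.34 -0.86  2.25  1.25  0.16  0.57]
(-0.02, 0, 0.15) cm [-0.41 -0.08  0.37] rot [ 0.002  0.    -0.001] 0.0 [ 1.13  0.58 -0.93  2.26  1.96  0.34 -0.06]
(-0.005, 0, 0.145) cm [-1.35 -0.08  1.64] rot [ 0.002  0.    -0.001] 0.0 [ 1.11  0.61 -0.92  2.23  1.95  0.36 -0.03]
(0.024, 0, 0.145) cm [-3.73 -0.09  3.3 ] rot [ 0.002  0.    -0.001] 0.0 [ 1.01  0.61 -0.82  2.16  1.91  0.31 -0.01]
```

View pics/c4.png

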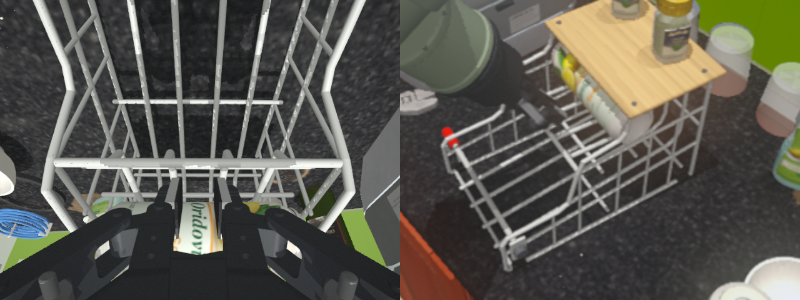

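The left half (wrist) shows both fingertips on the upper shelf in front of the can's middle. The right half (scene) shows the bar level across the outlet with its sleeve at (448,137) in the left hook. Now the approach and a slow push.

```bash
python3 -m creep '[[[-0.5,-0.7,0,0.8,0,0,0],[-0.5,-0.65,0,0.85,0,0,0],[-0.5,-0.4,0,0.3,0,0,0],[-0.5,-0.3,0,0.2,0,0,0],[-0.5,0,0,0,0,0,0]]]'|egrep 'clock|force'; python3 -m creep '[[[-0.5,-0.25,0,0.17,0,0,0],[-0.5,-0.25,0,0.17,0,0,0],[-0.5,0,0,0,0,0,0]]]'|egrep 'clock|force';python3 -m creep '[[[-0.5,-0.25,0,0.17,0,0,0],[-0.5,-0.25,0,0.17,0,0,0],[-0.5,0,0,0,0,0,0]]]'|egrep 'clock|force'; python3 st.py|head -1; python3 -c "
from h import *
snap('scene','s4')
a=load('s3')['image'][150:330,280:480];b=load('s4')['image'][150:330,280:480]
cv2.imwrite('pics/c5.png',cv2.resize(np.hstack([a,b]),(800,360)))"
```

```text
clock: 16.98
force: [-0.3, 0.2, -1.0]
finger_force: 0.0
clock: 17.35
force: [-1.4, -1.3, -1.3]
finger_force: 0.6
clock: 17.73
force: [0.1, 0.7, -0.1]
finger_force: 0.0
tip rack [0.01661739 0.00116468 0.14713862] F [ 0.1  0.7 -0.1] q [ 1.04  0.63 -0.86  2.14  1.83  0.33  0.08] lean 35.2
```

View pics/c5.png

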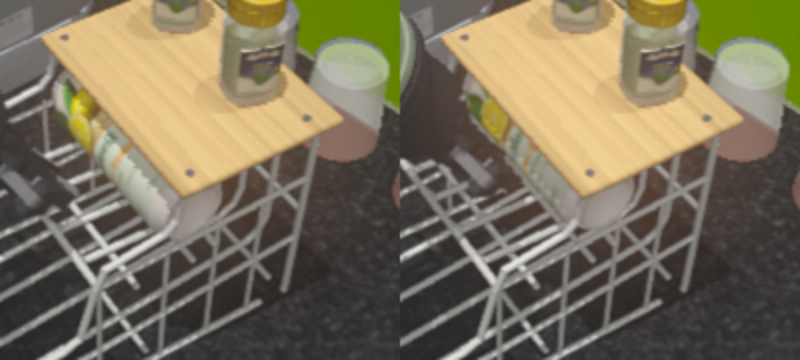

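The can has moved back under the board, square with the lip, and is on its way over. I'll keep pushing.

```bash
python3 -m creep '[[[-0.5,-0.25,0,0.17,0,0,0],[-0.5,-0.25,0,0.17,0,0,0],[-0.5,0,0,0,0,0,0]]]'|egrep 'clock|force'; python3 -m creep '[[[-0.5,-0.25,0,0.17,0,0,0],[-0.5,0,0,0,0,0,0],[-0.5,0,0,0,0,0,0]]]'|egrep 'clock|force'; python3 st.py|head -1; python3 -c "
from h import *
snap('scene','s5')
cv2.imwrite('pics/c6.png',cv2.resize(load('s5')['image'][150:390,190:470],None,fx=2.4,fy=2.4))"
```

```text
clock: 18.15
force: [-0.2, 0.0, -0.2]
finger_force: 0.0
clock: 18.52
force: [-1.1, -1.3, 0.3]
finger_force: 0.0
tip rack [0.02520329 0.00112414 0.14706596] F [-1.1 -1.3  0.3] q [ 1.02  0.64 -0.84  2.12  1.81  0.32  0.11] lean 35.2
```

View pics/c6.png

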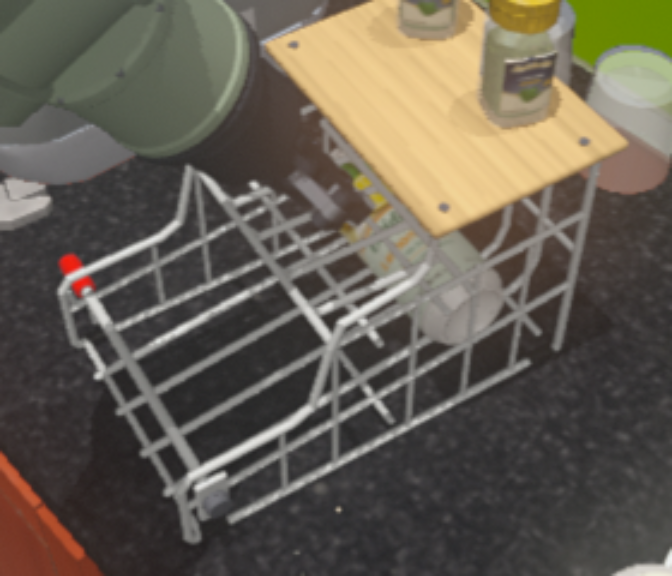

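The can has dropped into the chute and is rolling, with the bar still level (sleeve at (75,272)). Now I'll retract.

```bash
python3 -m creep '[[[-0.5,1,0,-0.7,0,0,0],[-0.5,2,0,-1.4,0,0,0],[-0.5,1.3,0,-1,0,0,0],[-0.5,-0.5,0,-2.5,0,0,0],[-0.5,-0.8,0,-3,0,0,0],[-0.5,-0.5,0,-4,0,0,0],[-0.5,0,0,-4,0,0,0],[-0.5,0,0,0,0,0,0],[-0.5,0,0,0,0,0,0],[-0.5,0,0,0,0,0,0]]]'; python3 -c "
from h import *
snap('scene','s6');snap('top','t6')
a=cv2.resize(load('s6')['image'][150:390,190:470],(560,480));b=cv2.resize(load('t6')['image'][110:335,255:420],(352,480))
cv2.imwrite('pics/c7.png',cv2.resize(np.hstack([a,b]),(800,421)))"
```

```text
clock: 19.82
position: [0.3903, -0.2265, 0.3775]
tool_rot: [-3.14, 0.616, 2.95]
force: [-0.2, 0.2, 0.9]
grip_width: 0.0216
finger_force: 0.0
```

View pics/c7.png

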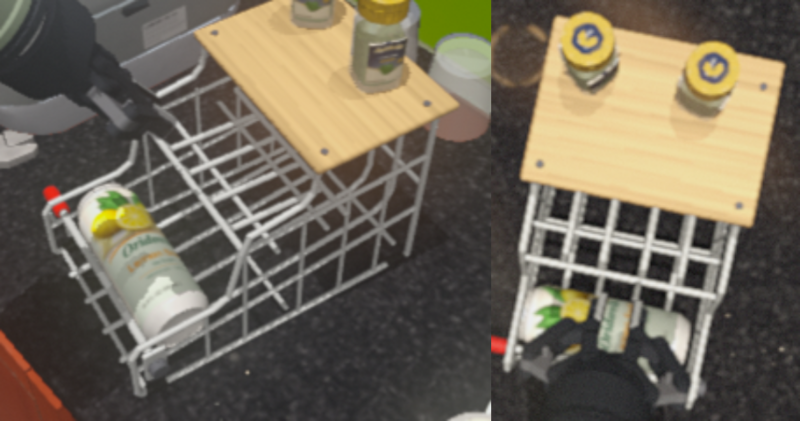

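The can rests level and square against the lowered bar, the jars stand where they were, and the gripper is clear.

```bash
python3 -m creep '[[[-0.5,0,0,0,0,0,0],[-0.5,0,0,0,0,0,0]]]' | head -1; python3 -c "
from h import *
print(bot.job_done())"
```

```text
clock: 20.18
the job is handed in; nothing more can be done
None
```

I handed the job in at 20.2 s; no verdict was returned. In the last pictures the bar is fully down, the can lies level against it after going over the lip, the jars stand undisturbed, and the gripper is clear.

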